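# Press a label flat on the tilted stage and keep it pressed

### The job

A sticky label has just been laid on the sloped green bed of the label stage: lift the aluminium press plate by its blue rib, thread its square hole over the bed's red stud and lay the plate flat on the slope, lengthwise along the bed and covering the label. Press gently until the spring-backed bed has gone down about halfway, and finish while still holding the plate there, flush and pressed: do not let go. Leave the stage at the angle it is set to and do not disturb the other things on the table.

Things in the scene. Friction and masses are not known exactly. Their poses are not given: they have to be found in the camera images.
- press_plate: Loose press plate lying flat: aluminium, 130 (x) x 70 (y) x 8 mm, about 0.24 kg, hole near its +x end, which starts pointing roughly away from the robot. On top an upright blue plastic grip rib 56 (x) x 14 (y) mm, from 8 to 48 mm above the underside, centred at x = -2 mm. Origin: centre of the underside (the pressing face), z towards the rib.
- plate_hole (a point): Centre of the plate's square hole (20 mm wide) at the underside, 45 mm from the plate's origin along its +x. Axes as the plate's.
- label_stage: Fixed stage: grey foot 210 (x) x 150 x 16 mm, side cheeks to 85 mm high at y = +-70; a dark frame hinged at the foot's low -x edge (robot side) carries the green bed on springs. They rise towards +x, so the slope faces the robot; set anew each time to 11 to 34 degrees, kept by a stiff hinge (up to about 30 N). Origin: centre of the foot's underside.
- label_face (a point): Where the plate's underside centre belongs on the green bed's top face (bed 160 (x) x 110 x 10 mm), 10 mm up the slope from the bed's centre; the white label (75 x 50 mm) lies here. x points up the slope to the stud, y across, z square out of the face: the axes show slope and yaw. Moves with the bed.
- stud_foot (a point): Foot of the red stud on the bed's top face: a round stud 9 mm in diameter, 16 mm high, square to the face, 45 mm up the slope (+x) from label_face. Axes as label_face. Moves with the bed.
- bed (a joint): How far the green bed is pressed in, square to its face, in m: 0 free, 0.012 fully down (stop). Spring: about 2.7 N to start moving, then 0.9 N per mm (about 8 N halfway).
- frame_end (a point): Middle of the upper (+x) end of the dark frame under the bed; it shows whether the set slope has been forced. Does not move with the bed's springs.
- tape_roll: Roll of white tape, 100 mm across, 48 mm high; origin under its centre. Leave alone.
- brown_tape: Roll of brown tape, 96 mm across, 50 mm high; origin under its centre. Leave alone.
- mini_carton: Small cardboard box 110 x 80 x 60 mm; origin under its centre. Leave alone.
- pen_cup: Black cup 72 mm across, 95 mm high; origin under its centre. Leave alone.
- cream_jar: Shoe cream jar 60 mm across, 50 mm high; origin under its centre. Leave alone.
- shoe_brush: Brush lying on the table; origin under its middle. Leave alone.
- sandal: Brown sandal 225 x 75 mm, sole 18 mm thick, straps to 45 mm high; origin under its middle. Leave alone.
Things that resemble listed ones, but are neither listed nor needed, are in the scene too. Leave any purple look-alike of the press_plate alone.

How it is judged (in metres and radians):
On the way, in this order (a step that is already met when the one before it is completed fails the run):
1. the press plate is lifted off the table in the gripper (height (world z) of press_plate above 0.04 m and contact force between the fingers and press_plate above 1 N), for 0.2 s.
2. the plate's hole is threaded over the stud, plate close to the bed, still gripped (x of plate_hole in the frame of stud_foot between -0.009 and 0.009 m and y of plate_hole in the frame of stud_foot between -0.009 and 0.009 m and z of plate_hole in the frame of stud_foot between -0.004 and 0.012 m and contact force between the fingers and press_plate above 1 N), for 0.1 s.
At the end, for the whole second after the job is handed in: Hole round the stud (9 mm), plate centred on label_face (12 mm along, 15 across), on the bed (3 mm), flush (0.04 rad) and lengthwise (0.2 rad); bed pressed in 3 to 10 mm by the plate (over 3.5 N), fingers still gripping it, all at rest. Slope and other things as found (x of plate_hole in the frame of stud_foot between -0.009 and 0.009 m and y of plate_hole in the frame of stud_foot between -0.009 and 0.009 m and z of plate_hole in the frame of stud_foot between -0.003 and 0.003 m and x of press_plate in the frame of label_face between -0.012 and 0.012 m and y of press_plate in the frame of label_face between -0.015 and 0.015 m and angle between the z axis of press_plate and the z axis of label_face, either way round below 0.04 rad and angle between the x axis of press_plate and the x axis of label_face, either way round below 0.2 rad and value of joint bed between 0.003 and 0.01 m and contact force between press_plate and label_stage above 3.5 N and contact force between the fingers and press_plate above 2 N and linear speed of press_plate below 0.02 m/s); the arm keeps its last pose, push and grip.
It fails at once if the stage's set slope is forced (frame end moved over 8 mm) (distance of frame_end from where it was at the start of the episode above 0.008 m).
It fails at once if the plate is slammed or crushed onto the stage (over 40 N) (contact force between press_plate and label_stage above 40 N).
It fails at once if another thing on the table is shoved over 30 mm (distance of any of tape_roll, brown_tape, mini_carton, pen_cup, cream_jar, shoe_brush, sandal from where it was at the start of the episode above 0.03 m).
It also fails if it takes over 43 s, if anything falls off the work surface, if the arm or the gripper's body presses on something with over 40 N, if the wrist force passes 120 N, or if a joint passes its speed limit or range.

### The arm

A 6-joint arm with a two-finger parallel gripper is mounted at the origin on the work surface. World frame = base frame: x ahead of the robot, y to its left, z up, the work surface at z = 0. Lengths are in mm, angles in rad, forces in N, time in s.
With the tool pointing down it reaches from about 400 to 925 mm from the base axis. Payload 3.4 kg.
Tool frame: the origin (TCP) lies at the very end of the fingers, on their centre line; the grasp point (between the pads) lies 19 mm behind it; z points along the fingers, y is the direction in which the jaws open and shut (so a half turn about z gives the same grasp; the last joint's range is limited). The gripper opens to 85 mm and grips with 20 to 120 N. Pads are 22 mm wide; open, the fingers measure 114 mm over their backs; the gripper's body (76 mm by 85 mm) begins 54 mm behind the grasp point. The pads swing forward as they close: fully open they stand 13 mm farther back than shut.
Start: joints at [-1.361, 0.307, 1.506, -0, 1.328, -0.073], TCP at [160.427, -552.172, 231.305] pointing down, gripper open.
Joint ranges: [-3.12, 3.12], [-1.05, 2.28], [0.14, 2.33], [-1.42, 4.57], [0.1, 2.73], [-2.68, 2.68]. Speed limits (rad/s): [2.57, 2.57, 3.14, 3.14, 3.14, 3.14].

### API

Orientations are given as [roll, pitch, yaw] about the fixed x, y, z axes, in that order (R = Rz(yaw) Ry(pitch) Rx(roll)).
In Python, from plant import get_obs, read_camera, sign_off gives the robot as it stands.
- The arm moves only by the tool play_rows, never from a script. Its argument "plan" is a list of rows, each an object with "claw": the opening, from 0 (shut) to 1 (fully open); "dp": the shift along the tool's x, y, z scaled (see below), a list of three; "spin": the turn about the tool's z scaled (see below). In form: [{"claw": claw, "dp": [x, y, z], "spin": spin}, ...]. A call has 1 to 5 rows; each row is the pose to reach, as a shift and turn from the pose measured when the call began, along the tool's axes at that moment, turning the shorter way round; what a row does not reach only later rows make up. The controller multiplies each number of a shift by 0.4 m and each number of a turn by pi rad. A row lasts 1/12 s, in which the tool goes at most 41.7 mm and 7.16 degrees, less where a joint would pass 70% of its speed; a pose out of reach is approached as far as the arm can. A call with a number of a shift or a turn outside -1 to 1 is refused whole. A call with a gripper value outside its range is refused whole. The fingers move at their own pace and stop on an object; "squeeze" is the grip in N (left out, the last holds). Time passes only in rows, so rows that repeat a pose let the fingers close. It gives the time, the measured TCP pose, the force and the opening at its end, in the units of the state.
- get_obs(): the state, without advancing time (a new reading comes with each control period).
- read_camera(name): name is "scene" or "top"; returns a dict with "image" (400x640x3 uint8, blue, green, red), "camera_matrix" (3x3 intrinsics, pixels), "rvec" (rotation vector, rad) and "tvec" (3), from world to camera coordinates, as OpenCV has them. Camera axes: x right, y down, z forward; pixel columns grow to the right and rows downward; lengths in mm; the calibration is good to about 2 mm. A picture is of the moment at which its call begins. There is no depth.
- sign_off(): hands the job in, once; it reports no verdict.
The state is a dict: "time_s": time; "joints": joint angles; "joint_vel": joint speeds; "joint_efforts": joint torques, N m; "ee_pos": TCP position; "tcp_rot": TCP orientation; "ft_force": force on the tool from outside, world axes, zero at the start; "ft_torque": the same for the moment, N m; "grip_width": opening from 0.0 (shut) to 1.0 (fully open).
Only numpy, scipy, OpenCV 4.12 (cv2) and the standard library are available. Lean on these libraries where they do the work, as an engineer would, in place of code of your own. Each camera call takes 0.05 s, during which the arm holds its last target. There are 200 camera calls.

## Working session

There is one attempt and no reset: what is moved stays moved. The work goes in short steps, Python scripts to look and compute and a tool call to move; the robot and the scene stay as the last step left them, time stands still between calls to the robot, and variables do not carry over. Pictures are saved under pics/ and viewed, about 8 in all and at most 12, crops included, and the job is handed in when it is done.

Besides the shell and the picture viewer there is one more tool, called after "Call:" in YAML: its name, and indented under it one key for each argument. play_rows: Moves the arm, as the interface text tells. Shifts and turns lie within -1 to 1; 1 stands for 0.4 m of shift or pi rad of turn. Its arguments: {"type":"object","properties":{"plan":{"type":"array","items":{"type":"object","properties":{"claw":{"type":"number"},"dp":{"type":"array","items":{"type":"number"}},"spin":{"type":"number"}}}},"squeeze":{"type":"number"}},"required":["plan"]}

```bash
mkdir -p pics; ls; cat > h.py <<'E'
import numpy as np, cv2
from scipy.spatial.transform import Rotation as Rn
from plant import get_obs, read_camera, sign_off
def cam(n, save=None):
    c=read_camera(n); c={k:np.array(v) for k,v in c.items()}
    if save: cv2.imwrite('pics/'+save,c['image'])
    np.savez(f'{n}.npz',**c); return c
def load(n): return dict(np.load(f'{n}.npz'))
def ray(c,uv):
    R=cv2.Rodrigues(c['rvec'])[0]; o=-R.T@c['tvec'].ravel()
    d=R.T@np.linalg.inv(c['camera_matrix'])@np.array([uv[0],uv[1],1.]); return o,d/np.linalg.norm(d)
def onz(c,uv,z):
    o,d=ray(c,uv); return o+d*(z-o[2])/d[2]
def tri(c1,u1,c2,u2):
    o1,d1=ray(c1,u1);o2,d2=ray(c2,u2)
    s=np.linalg.lstsq(np.c_[d1,-d2],o2-o1,rcond=None)[0]
    a,b=o1+s[0]*d1,o2+s[1]*d2; return (a+b)/2,np.linalg.norm(a-b)
def proj(c,P): return cv2.projectPoints(np.atleast_2d(np.float64(P)),c['rvec'],c['tvec'],c['camera_matrix'],None)[0][:,0]
E
python3 - <<'E'
from h import *
o=get_obs(); print(o)
for n in('scene','top'):
    c=cam(n,n+'0.png'); print(n,ray(c,(320,200)),c['camera_matrix'][0,0])
E
```

```text
pics
{'time_s': 0.0, 'joints': array([-1.36149205e+00,  3.07563427e-01,  1.50767206e+00, -1.30679907e-06,
        1.32842913e+00, -7.34473723e-02]), 'joint_vel': array([ 0.00026286, -0.001002  , -0.00050801, -0.00028225, -0.00037574,
        0.0020506 ]), 'joint_efforts': array([ 2.92428913e-04, -4.57553673e+01, -2.51917112e+01, -2.37338882e-04,
        1.33299379e-02, -2.46038769e-05]), 'ee_pos': array([ 160.28185372, -551.47083522,  230.38705016]), 'tcp_rot': array([-3.13952619e+00, -1.50778369e-04,  2.82751811e-01]), 'ft_force': array([-0.69741417, -0.06033756, -0.56329522]), 'ft_torque': array([-0.05094041, -0.0145645 , -0.02238759]), 'grip_width': 1.0014415413736728}
scene (array([1230.00161698,  895.71813486, 1139.58699693]), array([-0.4631298 , -0.57321429, -0.67597054])) 515.1749463109118
top (array([ 389.25639424,   -6.25814154, 1593.38689745]), array([ 0.08400788, -0.00627394, -0.99644534])) 481.5388070207179
```

View pics/scene0.png

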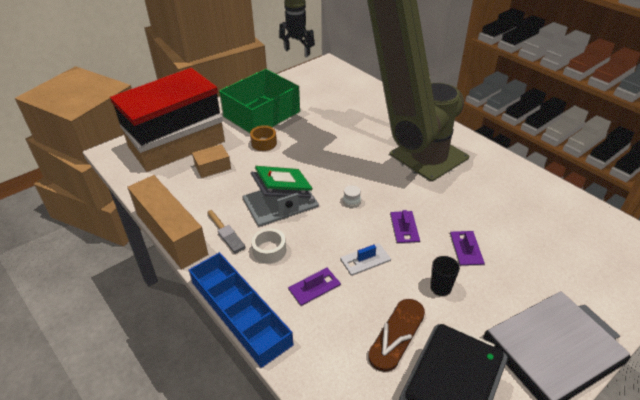

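View pics/top0.png

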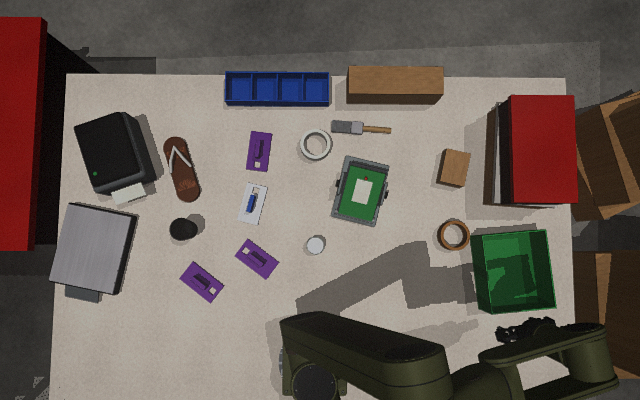

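Scene: the aluminium plate with the blue rib is at top (252,203) / scene (366,260). Only purple look-alikes compete: top (259,151), (257,258), (202,281). The stage is at top (361,190) / scene (282,190). Next I'll check one close composite crop.

```bash
python3 - <<'E'
from h import *
t=load('top');s=load('scene')
def crop(c,x,y,w,h,k): return cv2.resize(c['image'][y:y+h,x:x+w],None,fx=k,fy=k,interpolation=cv2.INTER_CUBIC)
a=crop(t,330,150,65,80,6); b=crop(s,238,158,85,64,4.5) ; d=crop(t,232,175,45,55,5)
e=crop(s,335,238,60,40,5)
H=np.zeros((600,800,3),np.uint8)
H[:480,:390]=a
H[:288,390:390+382]=b[:288,:382]
H[300:575,395:620]=d
H[300:500,625:795]=e[:, 60:230]
cv2.imwrite('pics/crop1.png',H)
# masks
for n,c in(('top',t),('scene',s)):
    hsv=cv2.cvtColor(c['image'],cv2.COLOR_BGR2HSV)
    for nm,lo,hi,(x0,y0,x1,y1) in(('rib',(100,120,60),(125,255,255),(232,175,277,230) if n=='top' else (335,235,395,280)),
       ('green',(45,120,50),(80,255,255),(330,150,395,230) if n=='top' else (238,158,323,222)),
       ('red',(0,130,80),(8,255,255),(330,150,395,230) if n=='top' else (238,158,323,222)),
       ('white',(0,0,200),(180,60,255),(345,170,380,210) if n=='top' else (265,165,305,190)),
       ('plate',(90,5,150),(125,80,255),(232,175,277,230) if n=='top' else (335,235,395,280))):
        m=cv2.inRange(hsv,lo,hi); M=np.zeros_like(m); M[y0:y1,x0:x1]=m[y0:y1,x0:x1]
        p=cv2.findNonZero(M)
        if p is None: print(n,nm,None);continue
        cs=max(cv2.findContours(M,0,2)[0],key=cv2.contourArea); 
        r=cv2.minAreaRect(cs); print(n,nm,len(p),p[:,0].mean(0).round(1),np.round(cv2.boxPoints(r),1).tolist())
E
```

```text
top rib 69 [250.1 203. ] [[245.89999389648438, 210.5], [250.3000030517578, 194.3000030517578], [254.1999969482422, 195.3000030517578], [249.89999389648438, 211.5]]
top green 1303 [361.  193.4] [[337.8999938964844, 212.1999969482422], [350.20001220703125, 164.6999969482422], [384.79998779296875, 173.6999969482422], [372.5, 221.1999969482422]]
top red 6 [365.5 178. ] [[365.0, 177.0], [366.0, 177.0], [366.0, 179.0], [365.0, 179.0]]
top white None
top plate 190 [254.9 202.6] [[255.8000030517578, 206.1999969482422], [259.0, 190.0], [265.20001220703125, 191.1999969482422], [261.8999938964844, 207.39999389648438]]
scene rib 186 [366.1 252.4] [[355.1000061035156, 251.1999969482422], [373.8999938964844, 244.1999969482422], [377.5, 253.6999969482422], [358.70001220703125, 260.79998779296875]]
scene green 707 [283.3 179.1] [[254.5, 186.89999389648438], [256.1000061035156, 165.8000030517578], [312.3999938964844, 170.10000610351562], [310.79998779296875, 191.1999969482422]]
scene red 4 [269.5 173. ] [[268.5, 173.5], [270.0, 172.0], [270.5, 172.5], [269.0, 174.0]]
scene white 231 [286.5 172.3] [[271.5, 178.89999389648438], [272.0, 171.89999389648438], [293.5, 173.39999389648438], [293.0, 180.39999389648438]]
scene plate 15 [369.6 246.7] [[360.0, 249.0], [360.0, 249.0], [359.0, 249.0], [359.0, 249.0]]
```

View pics/crop1.png

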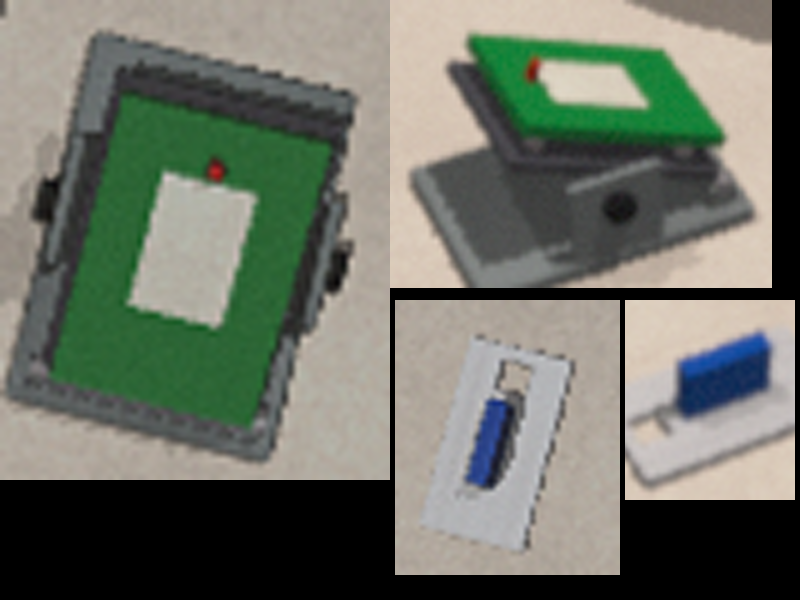

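The crop confirms the choice: an aluminium plate with a blue rib, square hole at its far end. It also shows the stage bed's corners, the label and the stud in both views. I'll triangulate from these.

```bash
cat > m.py <<'E'
from h import *
t=load('top');s=load('scene')
T=lambda u,v:((u+.5)/6-.5+330,(v+.5)/6-.5+150)
S=lambda u,v:((u-390+.5)/4.5-.5+238,(v+.5)/4.5-.5+158)
P5=lambda u,v:((u-395+.5)/5-.5+232,(v-300+.5)/5-.5+175)
prs={'up+y':((122,95),(527,133)),'up-y':((335,148),(470,38)),'lo-y':((253,428),(662,52)),'lo+y':((48,375),(722,133)),
'l_up+y':((163,172),(547,104)),'l_up-y':((258,195),(540,60)),'l_lo-y':((220,328),(625,65)),'l_lo+y':((128,303),(649,106)),
'studtop':((216,172),(533,63))}
X={}
for k,(a,b) in prs.items():
    X[k],g=tri(t,T(*a),s,S(*b)); print(k,X[k].round(1),'gap',round(g,1))
up=(X['up+y']+X['up-y'])/2; lo=(X['lo+y']+X['lo-y'])/2
print('len',np.linalg.norm(up-lo),'width',np.linalg.norm(X['up+y']-X['up-y']),np.linalg.norm(X['lo+y']-X['lo-y']))
C=(up+lo)/2; dx=(up-lo)/np.linalg.norm(up-lo)
print('centre',C,'slope',np.degrees(np.arcsin(dx[2])),'yaw',np.degrees(np.arctan2(dx[1],dx[0])))
L=np.mean([X[k] for k in X if k[:2]=='l_'],0); lu=(X['l_up+y']+X['l_up-y'])/2-(X['l_lo+y']+X['l_lo-y'])/2
print('label',L,np.linalg.norm(lu),'pred',C+10*dx, 'lslope',np.degrees(np.arcsin(lu[2]/np.linalg.norm(lu))),np.degrees(np.arctan2(lu[1],lu[0])))
# plate
q=[onz(t,P5(*p),8) for p in((475,335),(575,360),(523,550),(421,527))]
c=np.mean(q,0); d=(q[0]+q[1]-q[2]-q[3])/2; print('plate c',c,'len',np.linalg.norm(d),'w',np.linalg.norm(q[0]-q[1]),'yaw',np.degrees(np.arctan2(d[1],d[0])))
h=onz(t,P5(515,376),5); print('hole',h,'expect',c+45*d/np.linalg.norm(d))
E
python3 m.py
```

```text
up+y [ 619.8 -106.7  127.9] gap 0.8
up-y [ 592.5 -215.3  128.3] gap 2.1
lo-y [ 452.2 -180.6   63.3] gap 0.6
lo+y [480.4 -72.5  71.9] gap 2.4
l_up+y [ 583.8 -130.4  117.6] gap 5.1
l_up-y [ 566.4 -174.5  120.6] gap 8.7
l_lo-y [ 502.1 -159.5   90.9] gap 3.3
l_lo+y [ 515.7 -112.1   90.6] gap 1.4
studtop [ 579.6 -154.2  136.9] gap 0.4
len 156.17079420774158 width 111.99745264949819 112.043274041942
centre [ 536.19730061 -143.76172411   97.85497155] slope 22.77286965018493 yaw -13.854723841243288
label [ 541.99706042 -144.13981369  104.94033874] 73.85099121802877 pred [ 545.14950591 -145.96966497  101.72576183] lslope 22.592059767859883 -14.087153833808209
plate c [511.28610956 206.95984804   8.        ] len 130.7219453285291 w 68.37145914157462 yaw -14.498121896416794
hole [555.87079807 197.26648899   5.        ] expect [554.85312268 195.69417594   8.        ]
```

```bash
cat >> h.py <<'E'
def go(target,yaw=None,n=None):
    o=get_obs(); R=Rn.from_euler('xyz',o['tcp_rot']).as_matrix()
    d=R.T@(np.array(target)-o['ee_pos'])/400
    y=0 if yaw is None else ((o['tcp_rot'][2]-yaw+np.pi)%(2*np.pi)-np.pi)/np.pi
    print('t',round(o['time_s'],2),'at',o['ee_pos'].round(1),'rpy',o['tcp_rot'].round(3),'F',o['ft_force'].round(1),'w',round(o['grip_width'],3),'| dp',d.round(4),'spin',round(y,4))
E
cat >> m.py <<'E'
print('rib',onz(t,P5(488,443),48), 'ribtri',tri(t,P5(488,443),s,((710-625+60+.5)/5-.5+335,(360-300+.5)/5-.5+238)))
go([470,-250,245],-.25)
E
python3 m.py | tail -2
```

```text
rib [507.94757581 208.37244243  48.        ] ribtri (array([511.38945326, 206.93144515,  39.24131986]), np.float64(7.669812578924408))
t 0.1 at [ 160.3 -551.5  230.5] rpy [-3.14  -0.     0.283] F [-0.4  0.6 -0.6] w 0.999 | dp [ 0.9538 -0.5079 -0.0352] spin 0.1696
```

Call:
play_rows:
  plan:
    - {"claw": 1,"dp": [0.95,-0.51,-0.035],"spin": 0.17}
    - {"claw": 1,"dp": [0.95,-0.51,-0.035],"spin": 0.17}
    - {"claw": 1,"dp": [0.95,-0.51,-0.035],"spin": 0.17}
    - {"claw": 1,"dp": [0.95,-0.51,-0.035],"spin": 0.17}
    - {"claw": 1,"dp": [0.95,-0.51,-0.035],"spin": 0.17}
  squeeze: 30

```text
time_s: 0.52
ee_pos: [302.9, -411.8, 237.2]
tcp_rot: [-3.14, 0.001, -0.258]
ft_force: [0.3, 0.0, -0.7]
grip_width: 0.998
```

```bash
python3 -c "
from h import *
go([470,-200,245],-.25)"
```

```text
t 0.52 at [ 302.9 -411.8  237.2] rpy [-3.14e+00  1.00e-03 -2.58e-01] F [ 0.3  0.  -0.7] w 0.998 | dp [ 0.2689 -0.6185 -0.0186] spin -0.0025
```

Call:
play_rows:
  plan:
    - {"claw": 1,"dp": [0.27,-0.62,-0.02],"spin": 0}
    - {"claw": 1,"dp": [0.27,-0.62,-0.02],"spin": 0}
    - {"claw": 1,"dp": [0.27,-0.62,-0.02],"spin": 0}
    - {"claw": 1,"dp": [0.27,-0.62,-0.02],"spin": 0}
    - {"claw": 1,"dp": [0.27,-0.62,-0.02],"spin": 0}

```text
time_s: 0.93
ee_pos: [431.9, -247.4, 243.5]
tcp_rot: [-3.139, 0.002, -0.258]
ft_force: [0.5, -0.1, -0.7]
grip_width: 1.001
```

```bash
python3 -c "
from h import *
go([510,208,240],-.25)"
```

```text
t 0.93 at [ 431.9 -247.4  243.5] rpy [-3.139e+00  2.000e-03 -2.580e-01] F [ 0.5 -0.1 -0.7] w 1.001 | dp [-0.1014 -1.1507  0.0114] spin -0.0025
```

Call:
play_rows:
  plan:
    - {"claw": 1,"dp": [-0.08,-1,0.01],"spin": 0}
    - {"claw": 1,"dp": [-0.08,-1,0.01],"spin": 0}
    - {"claw": 1,"dp": [-0.08,-1,0.01],"spin": 0}
    - {"claw": 1,"dp": [-0.08,-1,0.01],"spin": 0}
    - {"claw": 1,"dp": [-0.08,-1,0.01],"spin": 0}

```text
time_s: 1.35
ee_pos: [467.9, -42.3, 241.7]
tcp_rot: [-3.139, 0.003, -0.258]
ft_force: [1.7, 0.6, -0.4]
grip_width: 1.0
```

```bash
python3 -c "
from h import *
go([510,208,200],-.25)"
```

```text
t 1.35 at [467.9 -42.3 241.7] rpy [-3.139e+00  3.000e-03 -2.580e-01] F [ 1.7  0.6 -0.4] w 1.0 | dp [-0.0576 -0.6318  0.1058] spin -0.0026
```

Call:
play_rows:
  plan:
    - {"claw": 1,"dp": [-0.058,-0.632,0.2],"spin": 0}
    - {"claw": 1,"dp": [-0.058,-0.632,0.2],"spin": 0}
    - {"claw": 1,"dp": [-0.058,-0.632,0.2],"spin": 0}
    - {"claw": 1,"dp": [-0.058,-0.632,0.2],"spin": 0}
    - {"claw": 1,"dp": [-0.058,-0.632,0.2],"spin": 0}

```text
time_s: 1.77
ee_pos: [500.1, 153.9, 179.3]
tcp_rot: [-3.14, 0.003, -0.258]
ft_force: [1.2, 0.1, 0.4]
grip_width: 0.999
```

```bash
python3 -c "
from h import *
go([510,208,100],-.25)"
```

```text
t 1.77 at [500.1 153.9 179.3] rpy [-3.14e+00  3.00e-03 -2.58e-01] F [1.2 0.1 0.4] w 0.999 | dp [-0.01   -0.1368  0.1985] spin -0.0025
```

Call:
play_rows:
  plan:
    - {"claw": 1,"dp": [-0.01,-0.137,0.12],"spin": 0}
    - {"claw": 1,"dp": [-0.01,-0.137,0.25],"spin": 0}
    - {"claw": 1,"dp": [-0.01,-0.137,0.25],"spin": 0}
    - {"claw": 1,"dp": [-0.01,-0.137,0.25],"spin": 0}
    - {"claw": 1,"dp": [-0.01,-0.137,0.25],"spin": 0}

```text
time_s: 2.18
ee_pos: [507.8, 208.0, 77.2]
tcp_rot: [3.14, 0.008, -0.256]
ft_force: [0.4, -0.2, 1.9]
grip_width: 1.003
```

```bash
python3 -c "
from h import *
c=cam('scene');cv2.imwrite('pics/g1.png',cv2.resize(c['image'][190:300,310:440],None,fx=5,fy=5,interpolation=2))
go([509.5,207.5,16],-.255)
print(onz(c,(0,0),0)[:0])"
```

```text
t 2.23 at [509.5 207.9  79.1] rpy [-3.141  0.004 -0.257] F [0.5 0.  0.6] w 1.001 | dp [0.0009 0.001  0.1577] spin -0.0007
[]
```

View pics/g1.png

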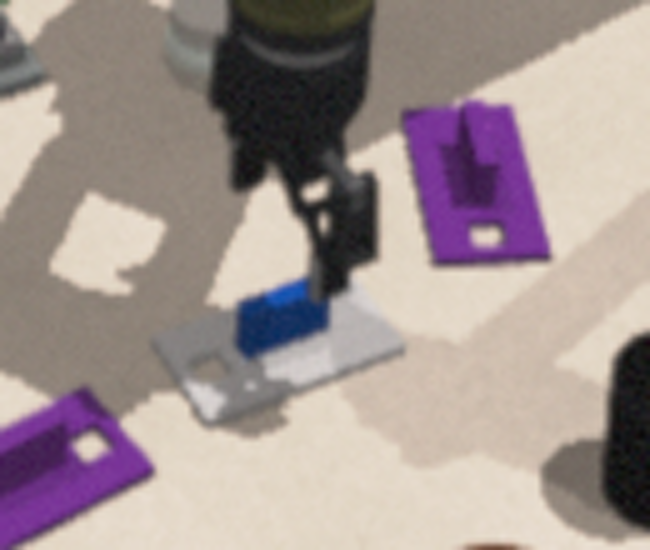

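The picture shows the fingers at about (245,185) and (325,290) straddling the blue rib at (283,318). I'll descend and close.

Call:
play_rows:
  plan:
    - {"claw": 1,"dp": [0.001,0.001,0.08],"spin": 0}
    - {"claw": 1,"dp": [0.001,0.001,0.13],"spin": 0}
    - {"claw": 1,"dp": [0.001,0.001,0.157],"spin": 0}
    - {"claw": 1,"dp": [0.001,0.001,0.157],"spin": 0}
    - {"claw": 0.6,"dp": [0.001,0.001,0.157],"spin": 0}
  squeeze: 30

```text
time_s: 2.65
ee_pos: [510.5, 207.1, 17.6]
tcp_rot: [-3.14, 0.003, -0.258]
ft_force: [0.7, 0.7, -0.1]
grip_width: 0.882
```

```bash
python3 -c "
from h import *
go([509.5,207.5,16],-.255)"
```

```text
t 2.65 at [510.5 207.1  17.6] rpy [-3.14e+00  3.00e-03 -2.58e-01] F [ 0.7  0.7 -0.1] w 0.882 | dp [-0.0027 -0.0004  0.004 ] spin -0.001
```

Call:
play_rows:
  plan:
    - {"claw": 0,"dp": [-0.002,0,0.004],"spin": 0}
    - {"claw": 0,"dp": [-0.002,0,0.004],"spin": 0}
    - {"claw": 0,"dp": [-0.002,0,0.004],"spin": 0}
    - {"claw": 0,"dp": [-0.002,0,0.004],"spin": 0}
    - {"claw": 0,"dp": [-0.002,0,0.004],"spin": 0}
  squeeze: 30

```text
time_s: 3.07
ee_pos: [510.4, 207.8, 16.9]
tcp_rot: [-3.139, 0.001, -0.258]
ft_force: [-3.6, -1.0, 3.6]
grip_width: 0.156
```

Call:
play_rows:
  plan:
    - {"claw": 0,"dp": [0,0,0],"spin": 0}
    - {"claw": 0,"dp": [0,0,0],"spin": 0}
    - {"claw": 0,"dp": [0,0,0],"spin": 0}
    - {"claw": 0,"dp": [0,0,0],"spin": 0}
    - {"claw": 0,"dp": [0,0,0],"spin": 0}

```text
time_s: 3.48
ee_pos: [510.4, 207.8, 16.9]
tcp_rot: [-3.139, 0.002, -0.258]
ft_force: [-0.7, 0.7, 1.4]
grip_width: 0.157
```

```bash
python3 -c "
from h import *
go([509.5,207.5,240],-.245)"
```

```text
t 3.48 at [510.4 207.8  16.9] rpy [-3.139e+00  2.000e-03 -2.580e-01] F [-0.7  0.7  1.4] w 0.157 | dp [-2.800e-03 -1.000e-04 -5.578e-01] spin -0.0042
```

Call:
play_rows:
  plan:
    - {"claw": 0,"dp": [0,0,-0.05],"spin": 0}
    - {"claw": 0,"dp": [0,0,-0.12],"spin": 0}
    - {"claw": 0,"dp": [0,0,-0.2],"spin": 0}
    - {"claw": 0,"dp": [0,0,-0.28],"spin": 0}
    - {"claw": 0,"dp": [0,0,-0.28],"spin": 0}

```text
time_s: 3.9
ee_pos: [514.4, 208.7, 134.4]
tcp_rot: [-3.133, -0.007, -0.258]
ft_force: [1.7, 0.3, -1.9]
grip_width: 0.163
```

```bash
python3 -c "
from h import *
go([530,-142,200],-.245)
c=cam('scene');cv2.imwrite('pics/g2.png',cv2.resize(c['image'][120:290,290:440],None,fx=3.5,fy=3.5,interpolation=2))"
```

```text
t 3.9 at [514.4 208.7 134.4] rpy [-3.133 -0.007 -0.258] F [ 1.7  0.3 -1.9] w 0.163 | dp [ 0.2628  0.8362 -0.1688] spin -0.0042
```

View pics/g2.png

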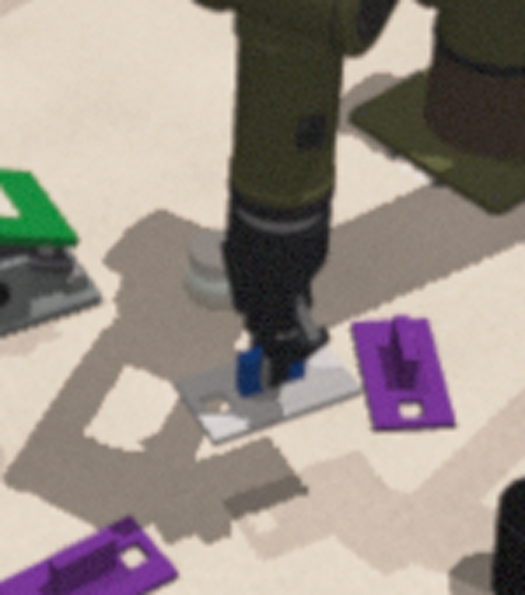

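The plate is lifted level in the grip; its hole is at crop (217,403). Carrying it to the stage.

Call:
play_rows:
  plan:
    - {"claw": 0,"dp": [0.05,0.1,-0.1],"spin": 0}
    - {"claw": 0,"dp": [0.08,0.2,-0.2],"spin": 0}
    - {"claw": 0,"dp": [0.11,0.3,-0.2],"spin": 0}
    - {"claw": 0,"dp": [0.14,0.4,-0.2],"spin": -0.004}
    - {"claw": 0,"dp": [0.17,0.5,-0.2],"spin": -0.004}

```text
time_s: 4.37
ee_pos: [525.8, 25.2, 208.9]
tcp_rot: [-3.135, -0.005, -0.244]
ft_force: [0.4, 0.4, -2.8]
grip_width: 0.157
```

```bash
python3 -c "
from h import *
go([539,-144.5,195],-.245)"
```

```text
t 4.37 at [525.8  25.2 208.9] rpy [-3.135 -0.005 -0.244] F [ 0.4  0.4 -2.8] w 0.157 | dp [0.1342 0.404  0.0329] spin 0.0004
```

Call:
play_rows:
  plan:
    - {"claw": 0,"dp": [0.034,0.101,0],"spin": 0}
    - {"claw": 0,"dp": [0.067,0.202,0.01],"spin": 0}
    - {"claw": 0,"dp": [0.1,0.3,0.02],"spin": 0}
    - {"claw": 0,"dp": [0.134,0.404,0.033],"spin": 0}
    - {"claw": 0,"dp": [0.134,0.404,0.033],"spin": 0}

```text
time_s: 4.78
ee_pos: [538.0, -151.2, 191.9]
tcp_rot: [-3.139, -0.002, -0.248]
ft_force: [-0.5, 1.0, -3.6]
grip_width: 0.157
```

```bash
python3 -c "
from h import *
go([539,-144.5,172],-.245)"
```

```text
t 4.78 at [ 538.  -151.2  191.9] rpy [-3.139e+00 -2.000e-03 -2.480e-01] F [-0.5  1.  -3.6] w 0.157 | dp [-0.0019 -0.0166  0.0498] spin -0.0011
```

Call:
play_rows:
  plan:
    - {"claw": 0,"dp": [-0.002,-0.016,0.025],"spin": 0}
    - {"claw": 0,"dp": [-0.002,-0.016,0.05],"spin": 0}
    - {"claw": 0,"dp": [-0.002,-0.016,0.05],"spin": 0}
    - {"claw": 0,"dp": [-0.002,-0.016,0.05],"spin": 0}

```text
time_s: 5.12
ee_pos: [537.2, -143.6, 169.8]
tcp_rot: [-3.139, 0.003, -0.248]
ft_force: [-1.1, 0.0, -2.9]
grip_width: 0.159
```

```bash
python3 -c "
from h import *
c=cam('scene');d=cam('top')
a=cv2.resize(c['image'][140:220,230:330],None,fx=4,fy=4,interpolation=2)
b=cv2.resize(d['image'][145:225,325:400],None,fx=5,fy=5,interpolation=2)
H=np.zeros((400,800,3),np.uint8);H[:320,:400]=a;H[:400,405:780]=b;cv2.imwrite('pics/h1.png',H)
go([539,-144.5,172],-.245)"
```

```text
t 5.22 at [ 538.8 -143.9  171.6] rpy [-3.139e+00 -1.000e-03 -2.470e-01] F [-0.2  0.9 -1.9] w 0.159 | dp [ 0.001   0.0013 -0.0011] spin -0.0007
```

View pics/h1.png

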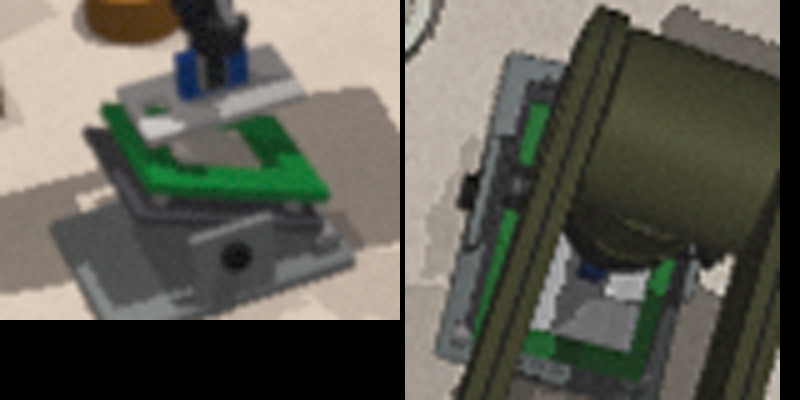

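```bash
python3 - <<'E'
from h import *
c=load('scene'); Q=lambda u,v:((u+.5)/4-.5+230,(v+.5)/4-.5+140)
z=171.6-16.9+8
q=[onz(c,Q(*p),z) for p in((118,92),(140,132),(306,92),(276,44))]
for i in q: print(i.round(1))
cc=np.mean(q,0); d=(q[0]+q[1]-q[2]-q[3])/2; print(cc,np.linalg.norm(d),np.linalg.norm(q[0]-q[1]),np.arctan2(d[1],d[0]))
u=d/np.linalg.norm(d); print('hole from c',cc+45*u,'hole px',onz(c,Q(155,112),z-2),'xg',(np.array([538.8,-143.9])-cc[:2])@u[:2])
E
```

```text
[ 595.3 -183.1  162.7]
[ 610.1 -132.7  162.7]
[485.8 -90.1 162.7]
[ 466.1 -152.8  162.7]
[ 539.32605849 -139.66965189  162.7       ] 131.92710550703902 52.544322182155035 -0.2803354212360993
hole from c [ 582.56937948 -152.1201615   162.7       ] hole px [ 586.47549713 -147.0185706   160.7       ] xg 0.6649216342940923
```

Call:
play_rows:
  plan:
    - {"claw": 0,"dp": [0.001,0.001,0.02],"spin": 0}
    - {"claw": 0,"dp": [0.001,0.001,0.035],"spin": 0}
    - {"claw": 0,"dp": [0.001,0.001,0.05],"spin": 0}
    - {"claw": 0,"dp": [0.001,0.001,0.054],"spin": 0}
    - {"claw": 0,"dp": [0.001,0.001,0.054],"spin": 0}
  squeeze: 20

```text
time_s: 5.63
ee_pos: [538.9, -143.9, 149.7]
tcp_rot: [-3.139, -0.0, -0.247]
ft_force: [-0.7, 0.4, -0.2]
grip_width: 0.161
```

```bash
python3 -c "
from h import *
c=cam('scene');cv2.imwrite('pics/h2.png',cv2.resize(c['image'][140:220,240:320],None,fx=7,fy=7,interpolation=2))
go([539.2,-144.5,145],-.245)"
```

```text
t 5.68 at [ 538.8 -143.9  149.9] rpy [-3.139 -0.    -0.247] F [-1.2  1.  -0.1] w 0.162 | dp [0.0013 0.0012 0.0124] spin -0.0006
```

View pics/h2.png

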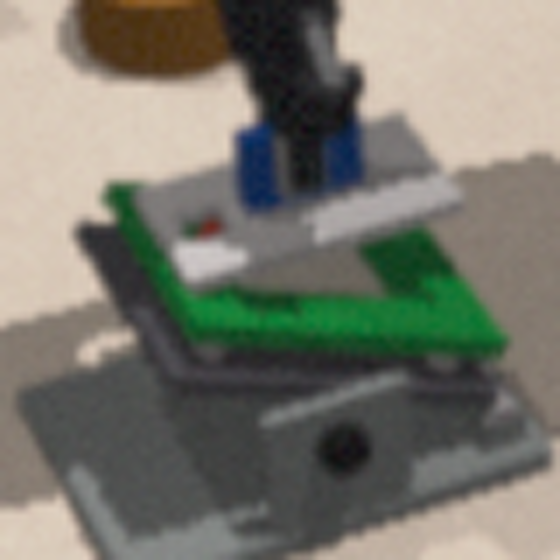

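Stud (red, at (210,225)) shows inside the hole, towards its near-robot side. Load is starting to transfer; I'll nudge 2 mm down-slope and continue gently.

Call:
play_rows:
  plan:
    - {"claw": 0,"dp": [-0.003,0.001,0.004],"spin": 0}
    - {"claw": 0,"dp": [-0.004,0.001,0.008],"spin": 0}
    - {"claw": 0,"dp": [-0.004,0.001,0.01],"spin": 0}
    - {"claw": 0,"dp": [-0.004,0.001,0.01],"spin": 0}

```text
time_s: 6.02
ee_pos: [538.1, -144.3, 146.6]
tcp_rot: [-3.139, -0.003, -0.247]
ft_force: [0.5, 0.9, 3.8]
grip_width: 0.162
```

```bash
python3 -c "
from h import *
go([537.2,-144.5,142],-.245);print(get_obs()['ft_torque'])"
```

```text
t 6.02 at [ 538.1 -144.3  146.6] rpy [-3.139e+00 -3.000e-03 -2.470e-01] F [0.5 0.9 3.8] w 0.162 | dp [-0.0021  0.0012  0.0116] spin -0.0006
[ 0.00396953 -0.53358042  0.03168249]
```

Call:
play_rows:
  plan:
    - {"claw": 0,"dp": [-0.003,0,0.004],"spin": 0}
    - {"claw": 0,"dp": [-0.005,0,0.008],"spin": 0}
    - {"claw": 0,"dp": [-0.007,0,0.0115],"spin": 0}
    - {"claw": 0,"dp": [-0.007,0,0.0115],"spin": 0}

```text
time_s: 6.35
ee_pos: [535.1, -143.6, 141.8]
tcp_rot: [-3.139, -0.003, -0.247]
ft_force: [0.6, 0.2, 2.8]
grip_width: 0.161
```

```bash
python3 -c "
from h import *
go([533.5,-143.5,135],-.245);print(get_obs()['ft_torque'])"
```

```text
t 6.35 at [ 535.1 -143.6  141.8] rpy [-3.139e+00 -3.000e-03 -2.470e-01] F [0.6 0.2 2.8] w 0.161 | dp [-0.0041  0.0008  0.0169] spin -0.0006
[ 0.0227854  -0.36347037 -0.01590951]
```

Call:
play_rows:
  plan:
    - {"claw": 0,"dp": [-0.002,0,0.005],"spin": 0}
    - {"claw": 0,"dp": [-0.004,0,0.01],"spin": 0}
    - {"claw": 0,"dp": [-0.006,0,0.015],"spin": 0}
    - {"claw": 0,"dp": [-0.007,0,0.018],"spin": 0}
    - {"claw": 0,"dp": [-0.007,0,0.018],"spin": 0}

```text
time_s: 6.77
ee_pos: [532.0, -142.8, 134.1]
tcp_rot: [-3.139, -0.002, -0.247]
ft_force: [-0.5, 0.6, 2.6]
grip_width: 0.161
```

```bash
python3 -c "
from h import *
c=cam('scene');cv2.imwrite('pics/h3.png',cv2.resize(c['image'][140:220,240:320],None,fx=7,fy=7,interpolation=2))
go([531.5,-143,127],-.245);print(get_obs()['ft_torque'])"
```

```text
t 6.82 at [ 532.  -142.8  134.2] rpy [-3.139e+00 -2.000e-03 -2.470e-01] F [-0.3  0.6  2.1] w 0.16 | dp [-0.0011  0.0007  0.0181] spin -0.0007
[ 0.00483683 -0.27516194  0.05209256]
```

View pics/h3.png

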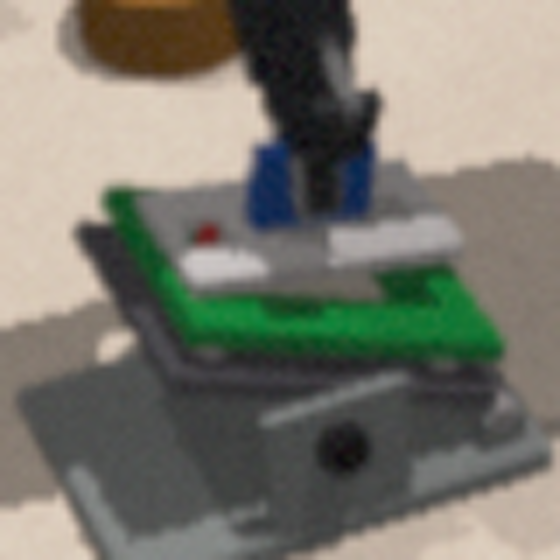

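The plate is pivoting on its upper edge as planned, with the stud in the hole at (207,233). I'll continue the arc.

Call:
play_rows:
  plan:
    - {"claw": 0,"dp": [-0.001,0,0.005],"spin": 0}
    - {"claw": 0,"dp": [-0.003,0,0.01],"spin": 0}
    - {"claw": 0,"dp": [-0.004,0,0.015],"spin": 0}
    - {"claw": 0,"dp": [-0.005,0,0.02],"spin": 0}
    - {"claw": 0,"dp": [-0.005,0,0.02],"spin": 0}

```text
time_s: 7.23
ee_pos: [529.7, -142.2, 125.7]
tcp_rot: [-3.139, -0.001, -0.247]
ft_force: [-0.8, 1.1, 2.3]
grip_width: 0.155
```

```bash
python3 -c "
from h import *
go([530,-142.5,120.5],-.245);print(get_obs()['ft_torque'])"
```

```text
t 7.23 at [ 529.7 -142.2  125.7] rpy [-3.139e+00 -1.000e-03 -2.470e-01] F [-0.8  1.1  2.3] w 0.155 | dp [0.001  0.0005 0.0131] spin -0.0007
[ 0.02146762 -0.30906616  0.01833365]
```

Call:
play_rows:
  plan:
    - {"claw": 0,"dp": [0,0,0.004],"spin": 0}
    - {"claw": 0,"dp": [-0.001,0,0.008],"spin": 0}
    - {"claw": 0,"dp": [-0.001,0,0.012],"spin": 0}
    - {"claw": 0,"dp": [-0.001,0,0.012],"spin": 0}

```text
time_s: 7.57
ee_pos: [529.0, -142.1, 120.6]
tcp_rot: [-3.139, -0.0, -0.247]
ft_force: [-0.8, 0.2, 2.5]
grip_width: 0.159
```

```bash
python3 -c "
from h import *
c=cam('scene');cv2.imwrite('pics/h4.png',cv2.resize(c['image'][140:220,240:320],None,fx=7,fy=7,interpolation=2))
go([530,-142.5,118],-.245);print(get_obs()['ft_torque'])"
```

```text
t 7.62 at [ 529.  -142.   120.7] rpy [-3.139  0.    -0.247] F [-0.8 -0.1  2.3] w 0.159 | dp [0.0027 0.0005 0.0067] spin -0.0006
[ 0.04260751 -0.29653664  0.04363721]
```

View pics/h4.png

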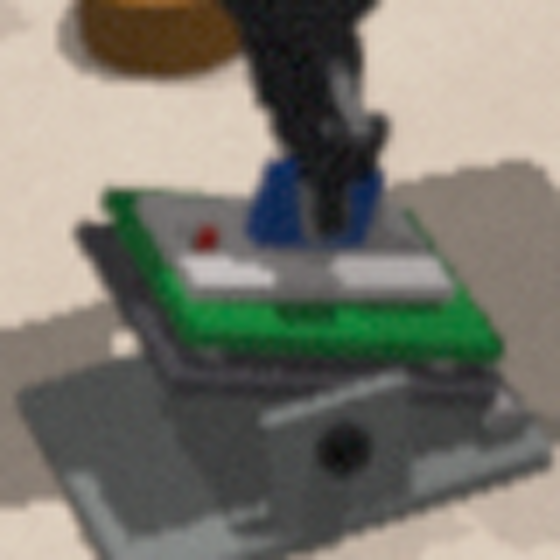

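Nearly flush, stud through the hole at (207,238), still on the upper edge (moment −0.3 N m). Continuing down along the face normal.

Call:
play_rows:
  plan:
    - {"claw": 0,"dp": [0.0,0,0.003],"spin": 0}
    - {"claw": 0,"dp": [0.001,0,0.006],"spin": 0}
    - {"claw": 0,"dp": [0.002,0,0.0085],"spin": 0}
    - {"claw": 0,"dp": [0.002,0,0.0085],"spin": 0}

```text
time_s: 7.95
ee_pos: [529.1, -142.0, 116.9]
tcp_rot: [-3.139, 0.002, -0.247]
ft_force: [-2.6, 0.7, 3.5]
grip_width: 0.158
```

```bash
python3 -c "
from h import *
go([531,-142.5,115],-.245);print(get_obs()['ft_torque'])"
```

```text
t 7.95 at [ 529.1 -142.   116.9] rpy [-3.139e+00  2.000e-03 -2.470e-01] F [-2.6  0.7  3.5] w 0.158 | dp [ 0.0049 -0.      0.0048] spin -0.0006
[ 0.0566367  -0.09668739 -0.00668643]
```

Call:
play_rows:
  plan:
    - {"claw": 0,"dp": [0.001,0,0.003],"spin": 0}
    - {"claw": 0,"dp": [0.002,0,0.005],"spin": 0}
    - {"claw": 0,"dp": [0.003,0,0.007],"spin": 0}
    - {"claw": 0,"dp": [0.003,0,0.007],"spin": 0}
    - {"claw": 0,"dp": [0.003,0,0.007],"spin": 0}

```text
time_s: 8.37
ee_pos: [529.7, -142.2, 114.0]
tcp_rot: [-3.139, 0.003, -0.247]
ft_force: [-4.1, -0.0, 4.4]
grip_width: 0.164
```

```bash
python3 -c "
from h import *
c=cam('scene');cv2.imwrite('pics/h5.png',cv2.resize(c['image'][145:205,245:320],None,fx=10,fy=10,interpolation=2))
F=[];T=[]
go([531,-142.5,115],-.245);o=get_obs();print(o['ft_torque'])"
```

```text
t 8.42 at [ 529.6 -142.2  114. ] rpy [-3.139e+00  3.000e-03 -2.470e-01] F [-3.9  0.3  4.6] w 0.161 | dp [ 0.0036 -0.     -0.0026] spin -0.0006
[0.08940673 0.14810233 0.02839859]
```

View pics/h5.png

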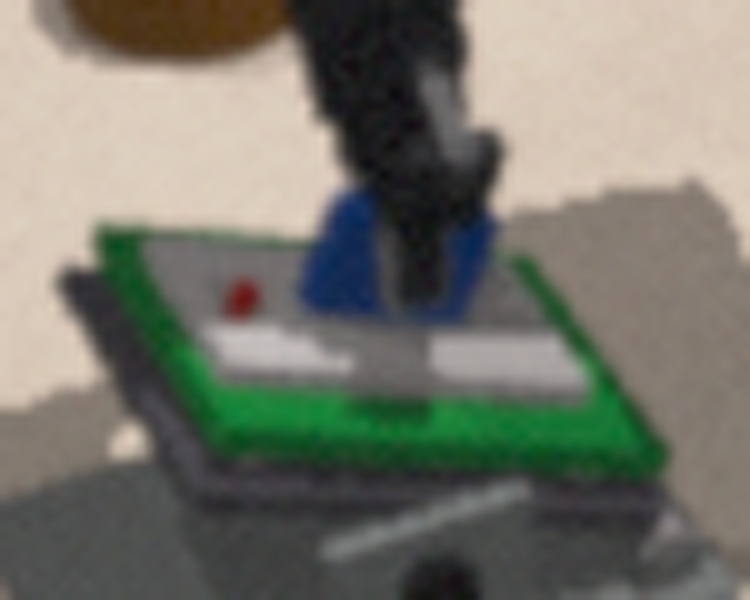

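Plate lies flush, stud through the hole at (240,298), dark frame corner unchanged. Force is about 8 N along the face normal, with the centre of pressure inside the plate. Final check at rest, then hand in.

```bash
python3 -c "
from h import *
a=cv2.imread('pics/scene0.png')
for i in range(6):
    c=cam('scene'); go([0,0,0]); o=get_obs(); print(o['ft_torque'].round(2),abs(o['joint_vel']).max().round(4))
b=c['image']
hs=lambda im:cv2.inRange(cv2.cvtColor(im,cv2.COLOR_BGR2HSV),(45,120,50),(80,255,255))[158:222,238:323]
for im in(a,b):
    p=cv2.findNonZero(hs(im))[:,0]+[238,158]; print('green extremes',p[p[:,0].argmin()],p[p[:,0].argmax()],p[p[:,1].argmax()])
sign_off()"
```

```text
t 8.47 at [ 529.7 -142.2  114. ] rpy [-3.139e+00  3.000e-03 -2.470e-01] F [-4.   1.8  4.8] w 0.155 | dp [-1.37   -0.0202  0.2888] spin 0
[0.11 0.21 0.02] 0.0007
t 8.52 at [ 529.7 -142.1  114. ] rpy [-3.139e+00  3.000e-03 -2.470e-01] F [-4.4  0.7  4.8] w 0.163 | dp [-1.37   -0.0201  0.2887] spin 0
[0.12 0.24 0.07] 0.0017
t 8.57 at [ 529.6 -142.1  113.9] rpy [-3.139e+00  3.000e-03 -2.470e-01] F [-4.4  0.8  2.9] w 0.158 | dp [-1.37   -0.0201  0.2888] spin 0
[ 0.04  0.19 -0.03] 0.0021
t 8.62 at [ 529.6 -142.2  114. ] rpy [-3.139e+00  3.000e-03 -2.470e-01] F [-5.4  0.7  4.3] w 0.159 | dp [-1.37   -0.0202  0.2887] spin 0
[ 0.06  0.27 -0.  ] 0.0028
t 8.67 at [ 529.7 -142.2  114. ] rpy [-3.139e+00  3.000e-03 -2.470e-01] F [-4.9  1.3  4.1] w 0.16 | dp [-1.3701 -0.0201  0.2887] spin 0
[ 0.12  0.28 -0.01] 0.0017
t 8.72 at [ 529.7 -142.2  113.9] rpy [-3.139e+00  3.000e-03 -2.470e-01] F [-4.1  0.8  3.9] w 0.156 | dp [-1.3701 -0.0202  0.2886] spin 0
[0.08 0.31 0.01] 0.0017
green extremes [256 167] [311 188] [306 190]
green extremes [256 169] [310 189] [308 192]
the job is handed in; nothing more can be done
```

I gripped the aluminium plate by its blue rib and threaded its hole over the red stud. I pivoted it in a light 20 N grip until it lay flat on the slope (measured at about 22.7°), then pressed it down. I handed the job in at 8.7 s with the plate still gripped and pressed; no verdict was reported.

**What the last checks showed**
- **Position:** the red stud is visible through the hole, and the plate looks flush and lengthwise over the label.
- **Press:** the force on the plate was about 7–9 N. That suggests the bed is about 6 mm in, as do the tool height and the bed appearing 1–2 px lower in the picture.
- **At rest and undisturbed:** the arm was still. The stage's dark frame corner had not moved in the picture. I did not re-measure the other objects, but nothing in the forces or pictures suggested they were touched.

**Less certain points**
- **Moment about the jaw axis:** it crept from 0.15 to 0.31 N m in the last 0.3 s while the tool pose stayed steady. The load was therefore moving towards the lower end of the plate, though still within it (about 35 mm from the tool by a rough estimate). I signed off in the same script, so I did not correct this.
- **Force direction:** the push leaned more than the slope angle (about 30–40° against 23°). This probably means friction or light contact between the stud and the hole wall, and I could not confirm which.

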